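Draw a die insert with a screw puller

TASK

A T-handled screw puller has been started in the thread of the square die insert that sits in the steel die holder. Turn the puller clockwise until it is screwed fully home, then draw the insert straight up out of the holder and set it down gently, upright on the oilstone that lies beside the holder (not the one at the back of the bench), with the puller still screwed home in it. Leave the loupe, the brush and the dividers where they are.

Things in the scene. Friction and masses are not known exactly. Their poses are not given: they have to be found in the camera images.
- pocket (a point): Centre of the mouth of the square pocket in the top face of the die holder. The holder is a dark steel block, 120 x 90 mm and 40 mm high, fixed to the bench, with four small cap screws at its corners. The pocket is 38 mm square and 26 mm deep. x of this frame runs along the holder's 120 mm side, z up.
- insert_foot (a point): Centre of the underside of the die insert, a loose square steel block, 36 x 36 mm and 32 mm high, 0.26 kg. It starts seated on the pocket's floor with its top 6 mm above the holder. It has 1 mm of play all round, so it cannot turn in the pocket; two spring plungers in the pocket press on its sides, so that a pull of about 8 to 16 N (weight included) draws it out. z points up out of the pocket.
- puller_bar (a point): Centre of the cross bar of the puller's T-handle: a dark steel bar 80 mm long (along this frame's x), 12 mm wide (y) and 16 mm high (z), on a steel stem 11 mm in diameter under the middle of the bar. A collar, 25 mm in diameter, sits on the stem with its underside 56 mm below this point, and the thread below the collar runs into the insert. Puller mass 0.09 kg. Screwed home, the collar meets the insert's top and this point is 88.5 mm above the insert's underside.
- puller (a joint): Turn of the puller in the insert's thread, in rad, growing clockwise as seen from above. It starts between 0.2 and 1.2; at 2.8 the collar meets the insert and the thread stops hard. The puller sinks 8 mm a turn (1.27 mm per rad), so let the grip follow it down. It takes about 0.05 N m to turn, stays where it is left, and does not unscrew under a pull. Turning it further against the stop only strains the grip.
- stone_top (a point): Centre of the top face of the oilstone, a loose two-layer sharpening stone 150 mm long (along this frame's x), 50 mm wide (y) and 25 mm high, 0.5 kg, lying flat on the bench beside the holder (a second oilstone at the back left of the bench has no part in this); z up.
- eye_loupe: Black eye loupe, a cup 41 mm in diameter and 34 mm high, standing behind the work. Origin at the centre of its underside. Bystander.
- wire_brush: Wooden brush with brass bristles, about 190 mm long, 25 mm high, lying on the right. Origin on the bench under its middle. Bystander.
- spring_dividers: Spring dividers, 120 mm long and 9 mm high, lying flat on the left. Origin on the bench under their middle. Bystander.
Things that resemble listed ones, but are neither listed nor needed, are in the scene too. Of the things that look like the part that bears stone_top, the largest one is meant.

How it is judged:
By the outcome, as a careful person would: the job done as asked, in the order asked, and still so for the second after the job is handed in, with the robot touching nothing.
It also fails if it takes over 54 s, if anything falls off the work surface, if the arm or the gripper's body presses on something with over 40 N, if the wrist force passes 120 N, or if a joint passes its speed limit or range.

ROBOT

A 6-joint arm with a two-finger parallel gripper is mounted at the origin on a cart in front of the work surface, level with it; the furniture and walls round the work are solid. World frame = base frame: x ahead of the robot, y to its left, z up, the work surface at z = 0. Lengths are in m, angles in rad, forces in N, time in s.
With the tool pointing down it reaches from about 0.275 to 1 m from the base axis. Payload 8.4 kg.
Tool frame: the origin (TCP) lies at the very end of the fingers, on their centre line; the grasp point (between the pads) lies 19 mm behind it; z points along the fingers, y is the direction in which the jaws open and shut (so a half turn about z gives the same grasp; the last joint's range is limited). The gripper opens to 85 mm and grips with 20 to 120 N. Pads are 22 mm wide; open, the fingers measure 114 mm over their backs; the gripper's body (76 mm by 85 mm) begins 54 mm behind the grasp point. The pads swing forward as they close: fully open they stand 13 mm farther back than shut.
Start: joints at [1.298, 0.353, 1.633, -0, 1.155, -0.002], TCP at [0.167, 0.602, 0.231] pointing down, gripper open.
Joint ranges: [-2.63, 2.63], [-0.92, 2.1], [0.06, 2.66], [-1.3, 4.44], [0, 2.69], [-3.02, 3.02]. Speed limits (rad/s): [2.22, 2.22, 2.79, 3.14, 3.14, 3.14].

INTERFACE

Orientations are given as a 3x3 rotation matrix whose columns are the frame's x, y, z axes.
In Python, from cell import r, optics gives the robot as it stands. The module is installed in compiled form; this text tells all that it offers.
- The arm moves only by the tool step_arm, never from a script. Its arguments are lists of equal length, an entry for each row: "angular": the turn, a rotation vector about the tool's x, y, z in degrees, a list of three; "offset": the shift along the tool's x, y, z in m, a list of three; "claw": the gripper command: -1 is shut, 1 is fully open, values between are in proportion. In form: {"angular": [[rx, ry, rz], ...], "offset": [[dx, dy, dz], ...], "claw": [claw, ...]}. A call has 1 to 12 rows; each row shifts and turns the pose as measured when the row begins, along the tool's axes as they then stand; what a row does not reach is not made up. A row lasts 1/10 s, in which the tool goes at most 50 mm and 8.59 degrees, less where a joint would pass 70% of its speed; a pose out of reach is approached as far as the arm can. A call with a gripper value outside its range is refused whole. The fingers move at their own pace and stop on an object; the grip force is fixed at half the most. Time passes only in rows, so rows that do not move let the fingers close. It gives the time, the measured TCP pose, the force and the opening at its end, in the units of the state.
- r.get_obs(): the state, without advancing time (a new reading comes with each control period).
- optics.get_image(name): name is "side" or "top" or "wrist"; returns a dict with "image" (400x640x3 uint8, red, green, blue), "K" (3x3 intrinsics, pixels), "R" (3x3) and "t" (3): a world point X has camera coordinates R X + t; the wrist camera has in their place "mount" (4x4, takes a point from camera to tool coordinates, whose origin is the TCP and whose axes are the flange's). Camera axes: x right, y down, z forward; pixel columns grow to the right and rows downward; lengths in m; the calibration is good to about 2 mm. A picture is of the moment at which its call begins: read the wrist's pose just before it. There is no depth.
- r.job_done(): hands the job in, once; it reports no verdict.
The state is a dict: "t": time; "q": joint angles; "qvel": joint speeds; "joint_torque": joint torques, N m; "position": TCP position; "tool_rot": TCP orientation; "ft_force": force on the tool from outside, world axes, zero at the start; "wrist_torque": the same for the moment, N m; "grip_width": finger opening in m.
Only numpy, scipy, OpenCV 4.12 (cv2) and the standard library are available. Lean on these libraries where they do the work, as an engineer would, in place of code of your own. Each camera call takes 0.05 s, during which the arm holds its last target.

## Working session

There is one attempt and no reset: what is moved stays moved. The work goes in short steps, Python scripts to look and compute and a tool call to move; the robot and the scene stay as the last step left them, time stands still between calls to the robot, and variables do not carry over. Pictures are saved under pics/ and viewed, and the job is handed in when it is done.

Besides the shell and the picture viewer there is one more tool, called after "Emit:" as name(argument=value, ...) on one line, values as JSON. step_arm: Moves the arm, as the interface text tells. Its arguments: {"type":"object","properties":{"angular":{"type":"array","items":{"type":"array","items":{"type":"number"}}},"offset":{"type":"array","items":{"type":"array","items":{"type":"number"}}},"claw":{"type":"array","items":{"type":"number"}}},"required":["angular","offset","claw"]}

```bash
mkdir -p pics; cat > h.py <<'E'
from cell import r, optics
import numpy as np, cv2, pickle
def snap(name,fn):
    o=r.get_obs(); d=optics.get_image(name); d['obs']=o
    cv2.imwrite('pics/'+fn+'.png',d['image'][:,:,::-1]); pickle.dump(d,open('pics/'+fn+'.pkl','wb')); return d
def cam(d):
    if 'R' in d: return d['K'],np.array(d['R']),np.array(d['t'])
    M=np.array(d['mount']); T=np.eye(4); T[:3,:3]=d['obs']['tool_rot']; T[:3,3]=d['obs']['position']
    W=np.linalg.inv(T@M); return d['K'],W[:3,:3],W[:3,3]
def ray(d,px,z):
    K,R,t=cam(d); v=R.T@np.linalg.inv(K)@np.array([px[0],px[1],1.]); c=-R.T@t
    return c+v*(z-c[2])/v[2]
def proj(d,X):
    K,R,t=cam(d); p=K@(R@np.array(X)+t); return p[:2]/p[2]
def load(fn): return pickle.load(open('pics/'+fn+'.pkl','rb'))
def crop(fn,x0,y0,x1,y1,s,out):
    im=load(fn)['image'][y0:y1,x0:x1,::-1]; cv2.imwrite('pics/'+out+'.png',cv2.resize(im,None,fx=s,fy=s,interpolation=cv2.INTER_CUBIC))
E
python3 - <<'E'
from h import *
np.set_printoptions(precision=4,suppress=True)
for n in ['side','top','wrist']:
    d=snap(n,n+'0'); K,R,t=cam(d); print(n,K[0,0],K[0,2],K[1,2],-R.T@t)
o=d['obs'];print({k:o[k] for k in o})
E
```

```text
side 455.71040438298377 320.215027157752 197.45327065988909 [0.4538 1.178  0.6888]
top 483.50901229906276 325.53606179711323 202.35666876630458 [0.3891 0.0432 1.5396]
wrist 297.2281022400846 317.70559937656606 201.74354754988613 [0.1044 0.6207 0.3726]
{'t': 0.1, 'q': array([ 1.2976,  0.3536,  1.6341, -0.    ,  1.1552, -0.0024]), 'qvel': array([ 0.0003, -0.001 , -0.002 , -0.0006, -0.0015, -0.0014]), 'joint_torque': array([ -0.0005, -60.6361, -34.2824,   0.    ,   0.004 ,  -0.    ]), 'position': array([0.1671, 0.6018, 0.2306]), 'tool_rot': array([[-0.9636,  0.2675, -0.0003],
       [ 0.2675,  0.9636, -0.0012],
       [-0.    , -0.0013, -1.    ]]), 'ft_force': array([-0.6143,  0.3726,  0.4296]), 'wrist_torque': array([-0.0003, -0.03  , -0.0373]), 'grip_width': 0.08559961867570298}
```

View pics/top0.png

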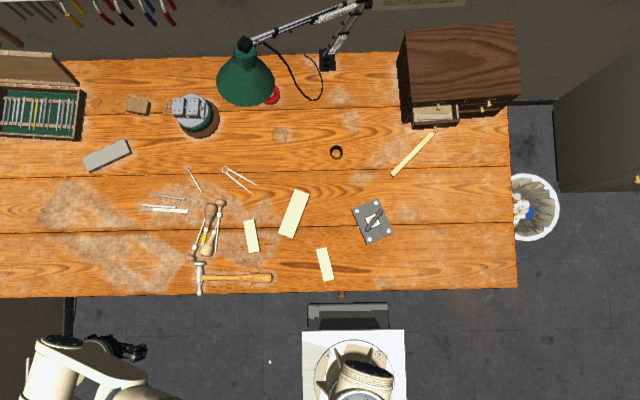

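View pics/side0.png

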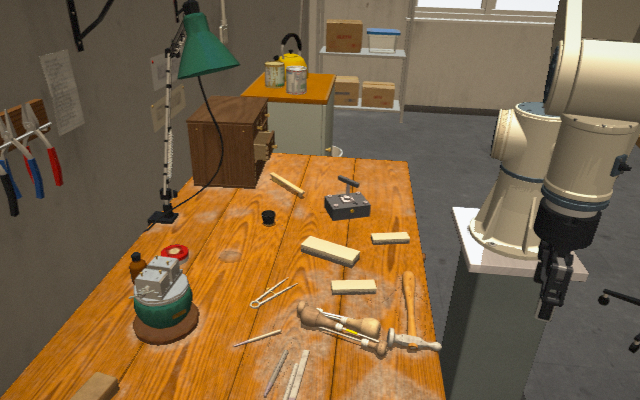

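View pics/wrist0.png

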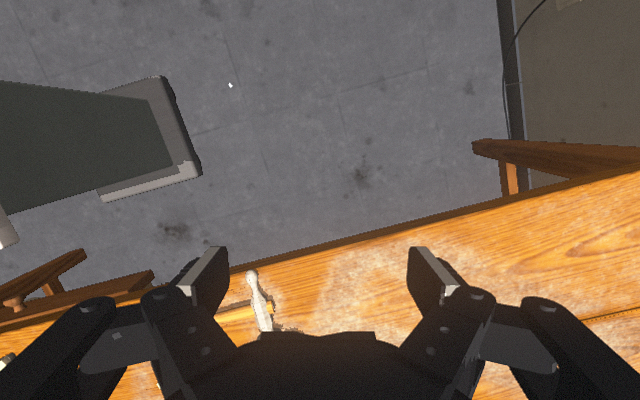

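The top view shows the holder at (373,221). There are three cream stones beside it: (294,214), (251,236) and (325,264). A grey stone lies at the back left, (107,155). The stone at (294,214) looks the largest, about 150x50 mm, so I'll confirm that in enlarged crops.

```bash
python3 - <<'E'
from h import *
crop('top0',230,180,400,290,4.7,'c1'); crop('top0',345,190,405,250,10,'c2'); crop('side0',290,165,420,300,5.0 and 4.4,'c3'); crop('side0',315,165,380,225,9,'c4')
E
```

```text
(no output)
```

View pics/c1.png

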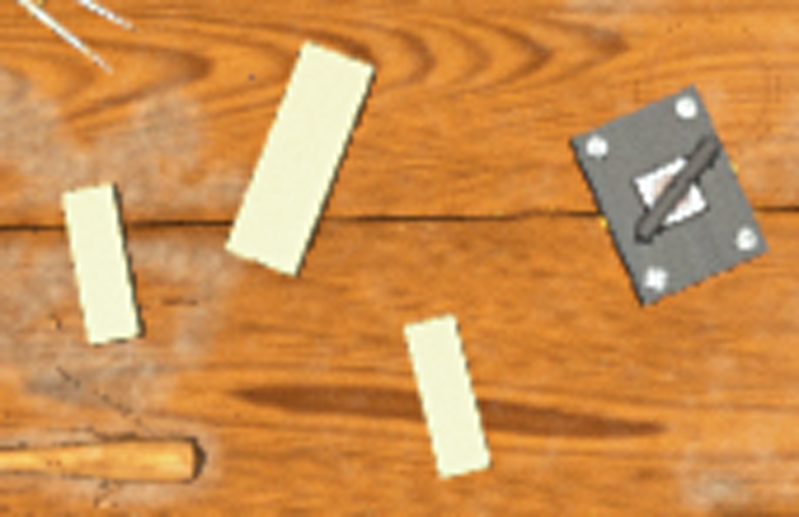

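View pics/c2.png

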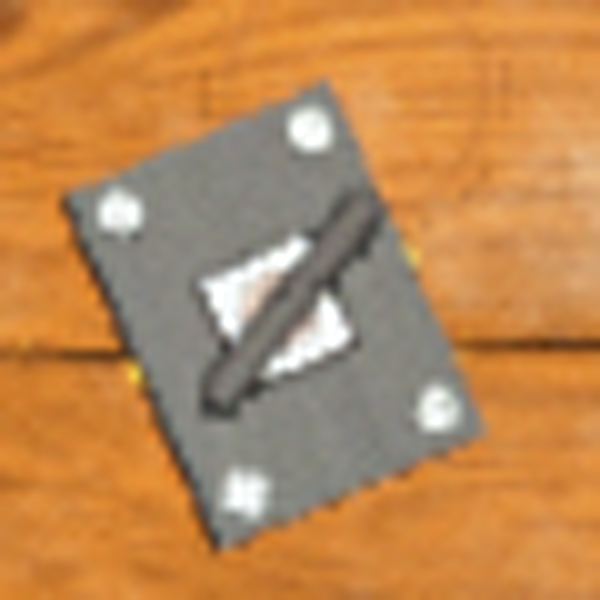

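View pics/c3.png

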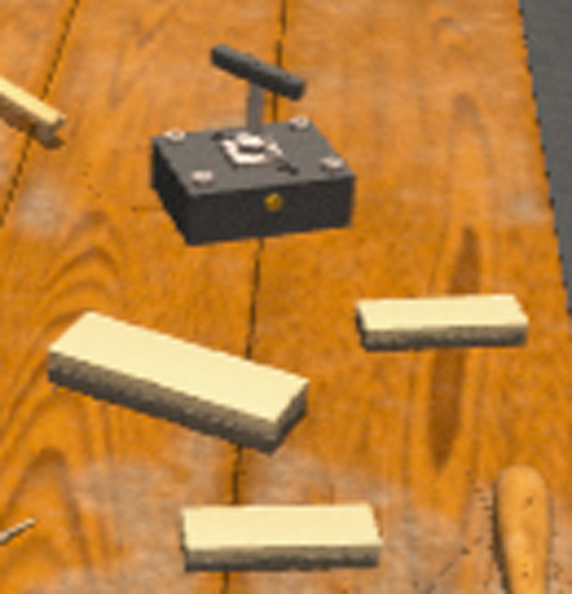

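View pics/c4.png

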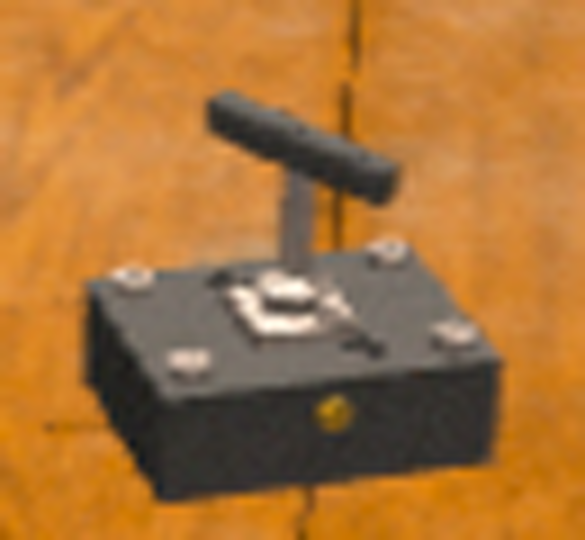

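```bash
python3 - <<'E'
from h import *
np.set_printoptions(precision=4,suppress=True)
d=load('top0'); f=lambda p,s,x0,y0:np.array([(p[0]+.5)/s-.5+x0,(p[1]+.5)/s-.5+y0])
def rep(n,c,z):
    P=np.array([ray(d,p,z) for p in c]); e=P-np.roll(P,-1,0)
    print(n,P.mean(0),np.linalg.norm(e,axis=1)*1e3,np.degrees(np.arctan2(e[:,1],e[:,0])))
a=(4.7,230,180)
rep('stone',[f(p,*a) for p in [(308,42),(375,67),(297,275),(227,249)]],.025)
rep('s2',[f(p,*a) for p in [(62,193),(115,183),(142,336),(90,344)]],.02)
rep('s3',[f(p,*a) for p in [(404,326),(455,315),(490,466),(440,477)]],.02)
b=(10,345,190)
rep('holder',[f(p,*b) for p in [(67,197),(325,85),(485,432),(217,550)]],.04)
rep('insert',[f(p,*b) for p in [(200,285),(300,235),(355,335),(270,378)]],.046)
rep('bar',[f(p,*b) for p in [(218,393),(367,204)]],.113)
s=load('side0')
g=lambda p:f(p,9,315,165)
# side bar ends top z
rep2=lambda p,z:ray(s,g(p),z)
print('side bar mid',rep2((303,140),.113), rep2((225,98),.113),rep2((388,172),.113))
for p in [(95,290),(405,240),(500,358),(165,395)]: print('side holder',rep2(p,.04))
rep('g',[(84,158),(127,140),(131,152),(90,170)],.025)
E
```

```text
stone [0.5155 0.1743 0.025 ] [ 48.3266 148.6395  50.0246 148.9909] [  68.1299  -21.4622 -111.4649  157.8843]
s2 [0.4477 0.3097 0.02  ] [ 36.282  104.2259  35.1581 103.0586] [  99.4322    9.6935  -82.4895 -169.6677]
s3 [0.3554 0.0803 0.02  ] [ 34.7522 102.1151  33.8572 102.2724] [ 100.9265   11.9148  -78.84   -167.585 ]
holder [ 0.4843 -0.0689  0.04  ] [ 87.695  118.2341  90.5584 118.5576] [ 112.2422   22.8439  -67.556  -158.5413]
insert [ 0.486 -0.071  0.046] [34.6383 35.1476 29.4457 35.8005] [ 115.2994   27.0214  -64.4686 -144.6481]
bar [ 0.4845 -0.0693  0.113 ] [71.3176 71.3176] [140.2762 -39.7238]
side bar mid [ 0.4863 -0.0559  0.113 ] [ 0.5143 -0.0851  0.113 ] [ 0.4575 -0.0358  0.113 ]
side holder [ 0.5555 -0.0785  0.04  ]
side holder [ 0.4501 -0.1344  0.04  ]
side holder [ 0.4157 -0.0501  0.04  ]
side holder [ 0.5254 -0.0069  0.04  ]
g [0.7166 0.7701 0.025 ] [149.0161  42.0265 142.6513  44.6897] [ 111.8479   19.2497  -67.1556 -152.3971]
```

The crops confirm the sizes. The stone at (294,214) measures about 149x49 mm, while the other two cream ones are only about 103x35 mm. The grey one is the stone at the back left. So the target stone is at (0.5155, 0.174), yaw -22°. The holder is at (0.484,-0.069), yaw 22.5°, and the bar points to about 140° there. Next I'll travel above the holder.

Emit:
step_arm(angular=[[0, 0, 0], [0, 0, 0], [0, 0, 0], [0, 0, 0], [0, 0, 0], [0, 0, 0], [0, 0, 0], [0, 0, 0], [0, 0, 0], [0, 0, 0], [0, 0, 0], [0, 0, 0]], offset=[[-0.032, -0.037, 0], [-0.032, -0.037, 0], [-0.032, -0.037, 0], [-0.032, -0.037, 0], [-0.032, -0.037, 0], [-0.032, -0.037, 0], [-0.032, -0.037, 0], [-0.032, -0.037, 0], [-0.032, -0.037, 0], [-0.032, -0.037, 0], [-0.032, -0.037, 0], [-0.032, -0.037, 0]], claw=[1, 1, 1, 1, 1, 1, 1, 1, 1, 1, 1, 1])

```text
t: 1.35
position: [0.4213, 0.0625, 0.2292]
tool_rot: [[-0.966, 0.258, 0.002], [0.258, 0.966, 0.001], [-0.002, 0.001, -1.0]]
ft_force: [1.2, 0.9, -0.0]
grip_width: 0.0857
```

```bash
cat > go.py <<'E'
from h import *
import sys
np.set_printoptions(precision=4,suppress=True)
o=r.get_obs(); R=o['tool_rot']; p=o['position']
print('t',o['t'],'p',p,'q',o['q'],'F',o['ft_force'],'M',o['wrist_torque'],'w',o['grip_width'])
print('yaw of tool y',np.degrees(np.arctan2(R[1,1],R[0,1])),'tilt',R[:,2])
if len(sys.argv)>3: print('delta tool',R.T@(np.array([float(v) for v in sys.argv[1:4]])-p))
E
python3 go.py 0.4845 -0.0693 0.23
```

```text
t 1.35 p [0.4213 0.0625 0.2292] q [ 0.1434  0.036   2.0385  0.0005  1.0647 -1.167 ] F [ 1.2417  0.8542 -0.0121] M [ 0.0408 -0.0071  0.0001] w 0.0856820231829654
yaw of tool y 75.06595893062558 tilt [ 0.0022  0.0008 -1.    ]
delta tool [-0.095  -0.1111 -0.0008]
```

Emit:
step_arm(angular=[[0, 0, 0], [0, 0, 0], [0, 0, 0], [0, 0, 8.2], [0, 0, 8.2], [0, 0, 8.2], [0, 0, 0]], offset=[[-0.032, -0.037, 0], [-0.032, -0.037, 0], [-0.031, -0.037, 0], [0, 0, 0], [0, 0, 0], [0, 0, 0], [0, 0, 0]], claw=[1, 1, 1, 1, 1, 1, 1])

```text
t: 2.05
position: [0.4868, -0.0812, 0.2287]
tool_rot: [[-0.758, 0.652, 0.004], [0.652, 0.758, -0.0], [-0.003, 0.002, -1.0]]
ft_force: [0.4, -0.3, 0.6]
grip_width: 0.0855
```

```bash
python3 go.py 0.4845 -0.0693 0.15; python3 -c "
from h import *
snap('wrist','w1')"
```

```text
t 2.05 p [ 0.4868 -0.0812  0.2287] q [-0.1685  0.1481  1.9132  0.0004  1.0768 -1.0294] F [ 0.3562 -0.2886  0.6401] M [ 0.0225 -0.007   0.0265] w 0.08549011283583233
yaw of tool y 49.31395010230644 tilt [ 0.0035 -0.0002 -1.    ]
delta tool [0.0097 0.0074 0.0787]
```

View pics/w1.png

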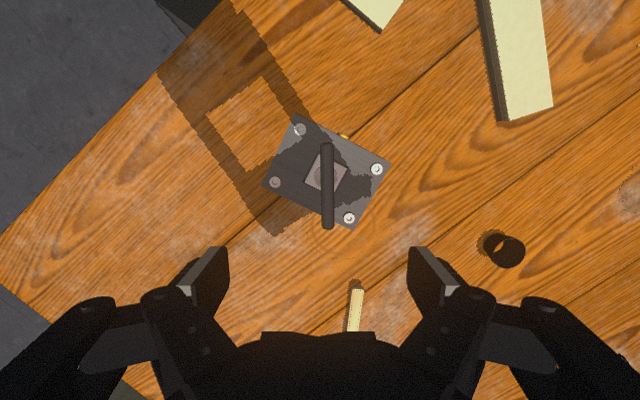

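```bash
python3 -c "
from h import *
crop('w1',250,100,410,245,4.1,'c5')"
```

```text
(no output)
```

View pics/c5.png

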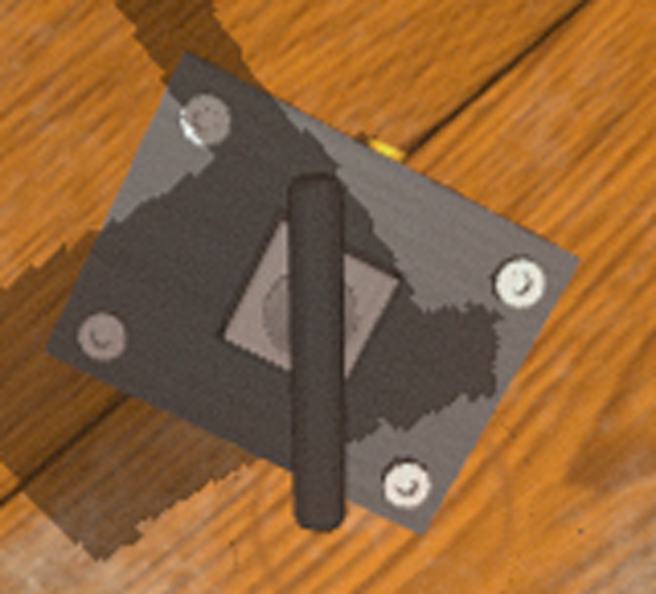

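```bash
python3 - <<'E'
from h import *
np.set_printoptions(precision=4,suppress=True)
d=load('w1'); f=lambda p:np.array([(p[0]+.5)/4.1-.5+250,(p[1]+.5)/4.1-.5+100])
K,R,t=cam(d); print('cam',-R.T@t, 'axis',R[2])
for z in (.113,):
    P=np.array([ray(d,f(p),z) for p in [(315,176),(319,528)]]); e=P[0]-P[1]
    print(z,P.mean(0),np.linalg.norm(e),np.degrees(np.arctan2(e[1],e[0])))
def rep(n,c,z):
    P=np.array([ray(d,f(p),z) for p in c]); e=P-np.roll(P,-1,0)
    print(n,P.mean(0),np.linalg.norm(e,axis=1)*1e3,np.degrees(np.arctan2(e[:,1],e[:,0])))
rep('holder',[(185,52),(580,260),(422,533),(47,350)],.04)
# insert: corners left, right, top hidden
P=[ray(d,f(p),.046) for p in [(222,338),(402,275)]]; print('ins',np.mean(P,0),np.linalg.norm(P[0]-P[1]))
print('screws',np.mean([ray(d,f(p),.043) for p in [(205,118),(520,283),(408,485),(101,336)]],0))
E
```

```text
cam [ 0.437  -0.0371  0.3705] axis [ 0.2009 -0.1707 -0.9646]
0.113 [ 0.4858 -0.0677  0.113 ] 0.07773141095049839 140.37923324719014
holder [ 0.487  -0.0681  0.04  ] [119.1634  88.6472 118.4856  88.4711] [-157.7338  112.0983   22.1807  -67.463 ]
ins [ 0.4866 -0.0676  0.046 ] 0.051302233216922885
screws [ 0.4873 -0.0686  0.043 ]
```

```bash
python3 go.py 0.486 -0.068 0.145
```

```text
t 2.1 p [ 0.4867 -0.081   0.2288] q [-0.1682  0.1479  1.9133  0.0004  1.0768 -1.0341] F [ 0.2415 -0.459  -0.3727] M [-0.0525 -0.022   0.022 ] w 0.0853932946238956
yaw of tool y 49.59846201954952 tilt [ 0.0035 -0.0003 -1.    ]
delta tool [0.0092 0.0093 0.0838]
```

Emit:
step_arm(angular=[[0.13, 0.15, -0.8], [0, 0, 0], [0, 0, 0], [0, 0, 0]], offset=[[0.0046, 0.0047, 0.028], [0.0046, 0.0046, 0.028], [0, 0, 0.028], [0, 0, 0]], claw=[1, 1, 1, 1])

```text
t: 2.5
position: [0.4868, -0.0671, 0.1438]
tool_rot: [[-0.783, 0.622, 0.004], [0.622, 0.783, -0.001], [-0.003, 0.002, -1.0]]
ft_force: [0.1, 0.0, -0.7]
grip_width: 0.0858
```

```bash
python3 go.py 0.486 -0.068 0.087
```

```text
t 2.5 p [ 0.4868 -0.0671  0.1438] q [-0.1397  0.2553  1.9981 -0.0006  0.8844 -1.0392] F [ 0.1427  0.0152 -0.7124] M [-0.0179 -0.0411  0.0103] w 0.08578062217900194
yaw of tool y 51.554620191068985 tilt [ 0.0037 -0.001  -1.    ]
delta tool [ 0.0003 -0.0013  0.0568]
```

Emit:
step_arm(angular=[[0.1, 0.15, 1.0], [0, 0, 0], [0, 0, 0]], offset=[[0.0, -0.0013, 0.028], [0, 0, 0.0285], [0, 0, 0]], claw=[1, 1, 1])

```text
t: 2.8
position: [0.4882, -0.0679, 0.0891]
tool_rot: [[-0.778, 0.628, 0.004], [0.628, 0.778, -0.001], [-0.004, 0.001, -1.0]]
ft_force: [-0.3, -0.7, -0.0]
grip_width: 0.0854
```

```bash
python3 go.py 0.486 -0.068 0.087; python3 -c "
from h import *
snap('wrist','w2');snap('side','s2')
crop('s2',290,125,420,225,6,'c6')"; python3 go.py
```

```text
t 2.8 p [ 0.4882 -0.0679  0.0891] q [-0.1408  0.3438  2.0327 -0.0008  0.7612 -1.0323] F [-0.3112 -0.69   -0.0365] M [-0.0056  0.0068  0.0208] w 0.08535203603528237
yaw of tool y 51.11332739519179 tilt [ 0.0037 -0.0011 -1.    ]
delta tool [ 0.0017 -0.0015  0.0021]
t 2.9 p [ 0.4902 -0.0682  0.0916] q [-0.1409  0.3403  2.0301 -0.0008  0.7631 -1.0314] F [-0.3935  0.0893  0.1461] M [-0.0042  0.0435 -0.0184] w 0.08519519248798234
yaw of tool y 51.05255865457755 tilt [ 0.0079 -0.0017 -1.    ]
```

View pics/w2.png

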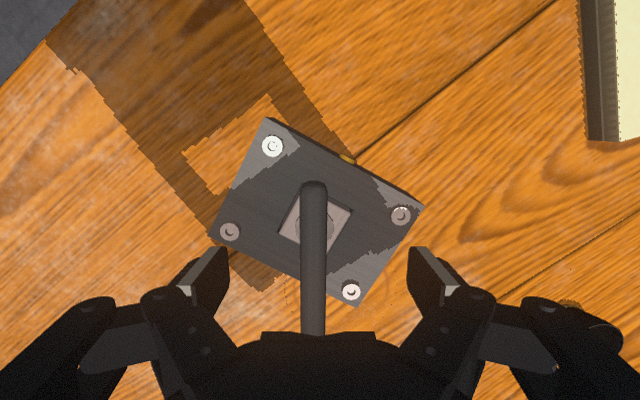

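View pics/c6.png

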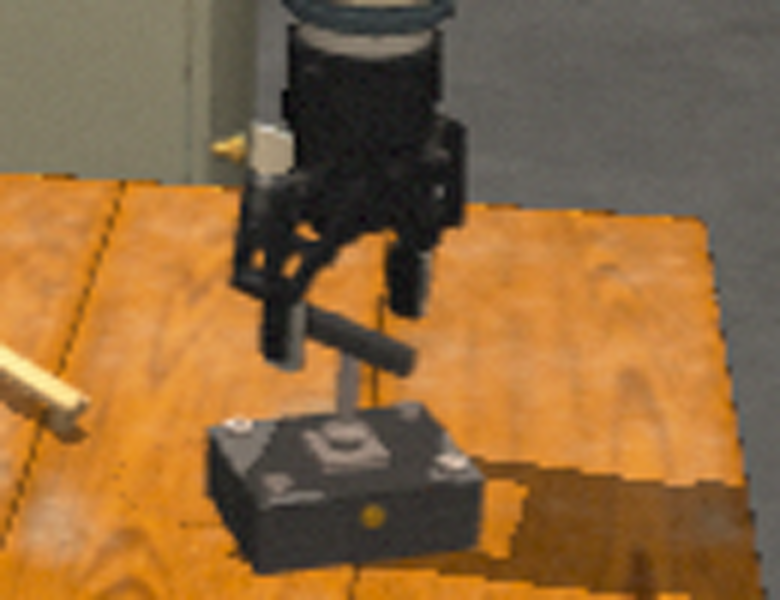

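Emit:
step_arm(angular=[[0.2, 0.4, 0.4], [0, 0, 0], [0, 0, 0]], offset=[[0.0032, -0.0025, 0.0046], [0, 0, 0], [0, 0, 0]], claw=[1, 1, 1])

```text
t: 3.2
position: [0.4886, -0.0685, 0.091]
tool_rot: [[-0.774, 0.633, 0.006], [0.633, 0.774, -0.001], [-0.005, 0.003, -1.0]]
ft_force: [-1.0, -0.2, -0.5]
grip_width: 0.0855
```

```bash
python3 go.py 0.486 -0.068 0.087;
```

```text
t 3.2 p [ 0.4886 -0.0685  0.091 ] q [-0.1424  0.3403  2.0321  0.0002  0.7635 -1.0278] F [-0.9922 -0.2208 -0.5072] M [-0.0921  0.0087  0.0196] w 0.08547004695672158
yaw of tool y 50.724138500817865 tilt [ 0.0056 -0.0007 -1.    ]
delta tool [ 0.0023 -0.0012  0.004 ]
```

Emit:
step_arm(angular=[[0.2, 0.3, 0], [0.1, 0.1, 0]], offset=[[0.0023, -0.0012, 0.004], [0.001, -0.0003, 0.002]], claw=[1, 1])

```text
t: 3.4
position: [0.4858, -0.0677, 0.086]
tool_rot: [[-0.774, 0.633, -0.001], [0.633, 0.774, -0.001], [0.001, -0.001, -1.0]]
ft_force: [0.2, -0.5, 0.6]
grip_width: 0.0855
```

```bash
python3 go.py 0.486 -0.068 0.087;
```

```text
t 3.4 p [ 0.4858 -0.0677  0.086 ] q [-0.141   0.348   2.0362 -0.0012  0.7586 -1.0257] F [ 0.2146 -0.5256  0.5751] M [-0.0166 -0.0068  0.0712] w 0.08550363682911526
yaw of tool y 50.73905523230107 tilt [-0.0012 -0.0007 -1.    ]
delta tool [-0.0004 -0.0001 -0.001 ]
```

Emit:
step_arm(angular=[[0, 0, 0], [0, 0, 0], [0, 0, 0], [0, 0, 0]], offset=[[0, 0, 0], [0, 0, 0], [0, 0, 0], [0, 0, 0]], claw=[-1, -1, -1, -1])

```text
t: 3.8
position: [0.4854, -0.0676, 0.0857]
tool_rot: [[-0.774, 0.633, -0.002], [0.633, 0.774, -0.001], [0.001, -0.002, -1.0]]
ft_force: [0.7, 0.6, -0.4]
grip_width: 0.0283
```

```bash
python3 go.py 0.486 -0.068 0.087;
```

```text
t 3.8 p [ 0.4854 -0.0676  0.0857] q [-0.1408  0.3485  2.0365 -0.0012  0.7587 -1.0256] F [ 0.6621  0.6452 -0.3726] M [ 0.0208  0.0027 -0.0503] w 0.028340157668382698
yaw of tool y 50.74895760897504 tilt [-0.0022 -0.0006 -1.    ]
delta tool [-0.0007  0.0001 -0.0013]
```

Holding steady. Finish closing.

Emit:
step_arm(angular=[[0, 0, 0], [0, 0, 0], [0, 0, 0]], offset=[[0, 0, 0], [0, 0, 0], [0, 0, 0]], claw=[-1, -1, -1])

```text
t: 4.1
position: [0.4855, -0.0678, 0.0858]
tool_rot: [[-0.774, 0.633, -0.002], [0.633, 0.774, -0.001], [0.001, -0.002, -1.0]]
ft_force: [-0.3, -0.1, -0.5]
grip_width: 0.0109
```

```bash
python3 go.py 0.486 -0.068 0.087;python3 -c "
from h import *
snap('wrist','w3');snap('side','s3')
crop('s3',320,145,390,215,8.5,'c7');crop('w3',220,150,420,330,4,'c8')"
```

```text
t 4.1 p [ 0.4855 -0.0678  0.0858] q [-0.141   0.3483  2.0363 -0.0016  0.7589 -1.0257] F [-0.3047 -0.1032 -0.496 ] M [0.046  0.0403 0.0824] w 0.010858112708247882
yaw of tool y 50.75790563939415 tilt [-0.0021 -0.0008 -1.    ]
delta tool [-0.0006  0.0002 -0.0012]
```

View pics/c7.png

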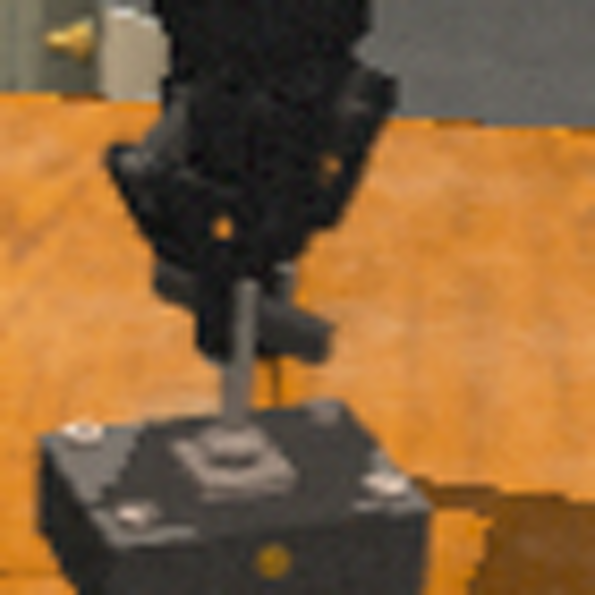

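View pics/c8.png

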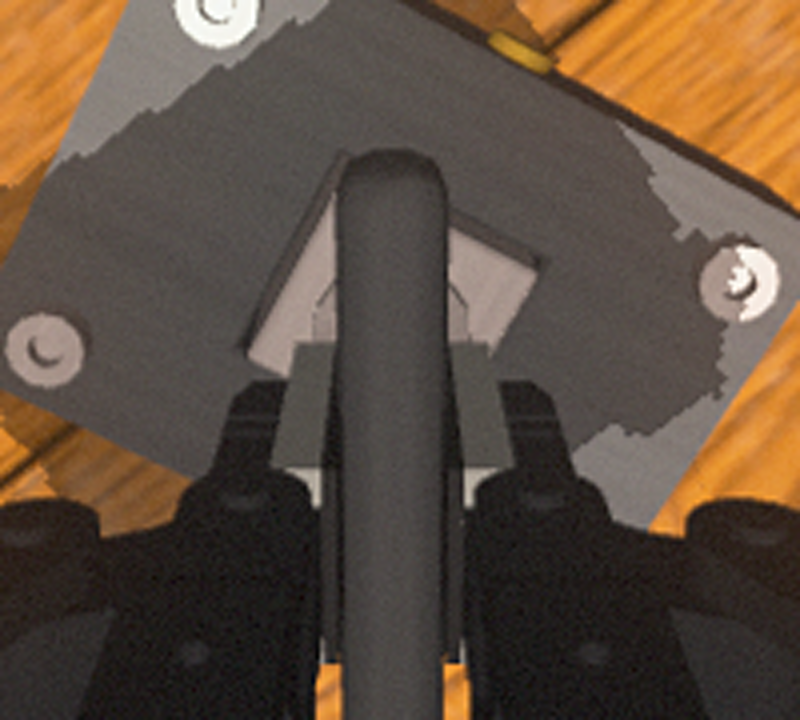

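```bash
python3 - <<'E'
from h import *
np.set_printoptions(precision=4,suppress=True)
d=load('w3'); o=d['obs'];R=o['tool_rot']
f=lambda p:np.array([(p[0]+.5)/4-.5+220,(p[1]+.5)/4-.5+150])
for z in (.112,.1135): 
  for p in [(392,150),(392,158)]: print(z,R.T@(ray(d,f(p),z)-o['position']))
print(R.T@(np.array([.486,-.068,.087])-o['position']), o['position'])
E
```

```text
0.112 [ 0.0407  0.0012 -0.0262]
0.112 [ 0.0399  0.0012 -0.0262]
0.1135 [ 0.041   0.0012 -0.0277]
0.1135 [ 0.0402  0.0012 -0.0277]
[-0.0006  0.0002 -0.0012] [ 0.4855 -0.0678  0.0858]
```

Emit:
step_arm(angular=[[0, 0, 5], [0, 0, 6], [0, 0, 6], [0, 0, 6]], offset=[[0, 0, 0.0001], [0, 0, 0.0001], [0, 0, 0.0001], [0, 0, 0.0001]], claw=[-1, -1, -1, -1])

```text
t: 4.6
position: [0.486, -0.0674, 0.0852]
tool_rot: [[-0.454, 0.891, -0.001], [0.891, 0.454, -0.0], [0.0, -0.001, -1.0]]
ft_force: [0.7, -0.6, -0.1]
grip_width: 0.0109
```

```bash
python3 go.py 0.486 -0.068 0.0855
```

```text
t 4.6 p [ 0.486  -0.0674  0.0852] q [-0.1406  0.3494  2.0364 -0.0005  0.7568 -0.6116] F [ 0.7268 -0.6121 -0.0558] M [ 0.0277 -0.1344 -0.0116] w 0.010934541810078635
yaw of tool y 27.0082136671545 tilt [-0.001  -0.0002 -1.    ]
delta tool [-0.0006 -0.0003 -0.0003]
```

Emit:
step_arm(angular=[[0, 0, 6], [0, 0, 6], [0, 0, 6], [0, 0, 6], [0, 0, 6], [0, 0, 6], [0, 0, 6], [0, 0, 6]], offset=[[0, 0, 0.00013], [0, 0, 0.00013], [0, 0, 0.00013], [0, 0, 0.00013], [0, 0, 0.00013], [0, 0, 0.00013], [0, 0, 0.00013], [0, 0, 0.00013]], claw=[-1, -1, -1, -1, -1, -1, -1, -1])

```text
t: 5.4
position: [0.4876, -0.0673, 0.0841]
tool_rot: [[0.391, 0.92, 0.002], [0.92, -0.391, -0.0], [0.001, 0.002, -1.0]]
ft_force: [0.3, -1.6, -0.1]
grip_width: 0.0109
```

```bash
python3 go.py 0.486 -0.068 0.0842
```

```text
t 5.4 p [ 0.4876 -0.0673  0.0841] q [-0.1401  0.3519  2.036   0.      0.7514  0.2617] F [ 0.3315 -1.5514 -0.1182] M [-0.1425 -0.0121  0.033 ] w 0.01088714375794413
yaw of tool y -23.022533856556088 tilt [ 0.0023 -0.0003 -1.    ]
delta tool [-0.0013 -0.0012 -0.0001]
```

Emit:
step_arm(angular=[[0, 0, 5], [0, 0, 5], [0, 0, 5]], offset=[[-0.0008, -0.0007, 0.0001], [0, 0, 0.0001], [0, 0, 0.0001]], claw=[-1, -1, -1])

```text
t: 5.7
position: [0.4879, -0.0676, 0.0838]
tool_rot: [[0.625, 0.78, 0.005], [0.78, -0.625, -0.0], [0.003, 0.004, -1.0]]
ft_force: [-0.1, 0.4, -1.1]
grip_width: 0.0112
```

```bash
python3 go.py 0.486 -0.068 0.0838; python3 -c "
from h import *
snap('side','s4')
crop('s4',330,165,380,215,12,'c9')"
```

```text
t 5.7 p [ 0.4879 -0.0676  0.0838] q [-0.1411  0.3518  2.0372  0.0007  0.7477  0.534 ] F [-0.1241  0.3801 -1.1474] M [-0.088  -0.0392  0.0759] w 0.011180682794770426
yaw of tool y -38.710807401511715 tilt [ 0.0049 -0.0002 -1.    ]
delta tool [-0.0015 -0.0013  0.    ]
```

View pics/c9.png

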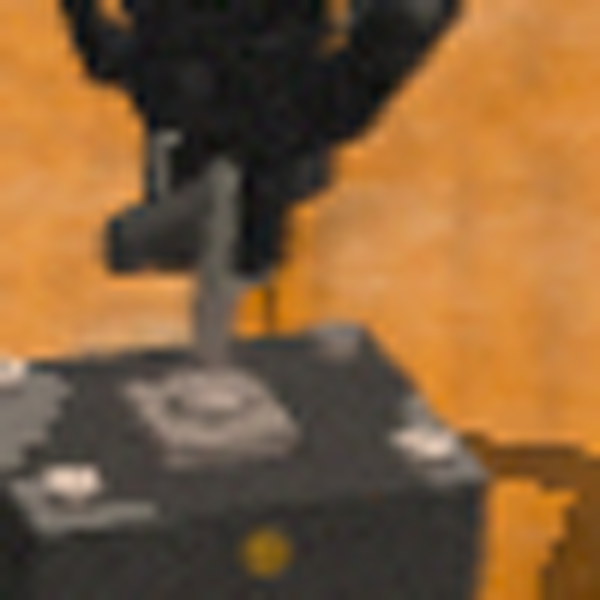

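Emit:
step_arm(angular=[[0.22, -0.18, 4], [0, 0, 4]], offset=[[-0.0012, -0.0012, 0.0001], [0, 0, 0.0001]], claw=[-1, -1])

```text
t: 5.95
position: [0.4879, -0.0679, 0.0838]
tool_rot: [[0.732, 0.681, 0.003], [0.681, -0.732, -0.0], [0.002, 0.002, -1.0]]
ft_force: [1.3, 0.3, -2.5]
grip_width: 0.0111
```

```bash
python3 go.py 0.486 -0.068 0.0836
```

```text
t 5.95 p [ 0.4879 -0.0679  0.0838] q [-0.1414  0.3526  2.0361  0.0003  0.7497  0.6796] F [ 1.2691  0.2872 -2.4791] M [ 0.0316 -0.1983  0.014 ] w 0.011052593721664398
yaw of tool y -47.051482886810064 tilt [ 0.0032 -0.0002 -1.    ]
delta tool [-0.0015 -0.0012  0.0002]
```

Emit:
step_arm(angular=[[0.1, -0.1, 5], [0, 0, 5]], offset=[[-0.001, -0.001, 0.0003], [0, 0, 0.0002]], claw=[-1, -1])

```text
t: 6.15
position: [0.4879, -0.0682, 0.0836]
tool_rot: [[0.839, 0.544, 0.003], [0.544, -0.839, -0.001], [0.002, 0.003, -1.0]]
ft_force: [-1.2, 1.3, 5.6]
grip_width: 0.0109
```

```bash
python3 go.py 0.486 -0.068 0.0834
```

```text
t 6.15 p [ 0.4879 -0.0682  0.0836] q [-0.1413  0.3528  2.0363 -0.0012  0.749   0.855 ] F [-1.1607  1.2855  5.5715] M [0.0645 0.2034 1.9202] w 0.010857400320273037
yaw of tool y -57.032019812313656 tilt [ 0.0034 -0.0013 -1.    ]
delta tool [-0.0015 -0.0012  0.0002]
```

Emit:
step_arm(angular=[[0, 0, 0]], offset=[[0, 0, 0]], claw=[-1])

```text
t: 6.25
position: [0.4879, -0.0682, 0.0837]
tool_rot: [[0.837, 0.547, 0.003], [0.547, -0.837, -0.002], [0.002, 0.004, -1.0]]
ft_force: [-0.8, 0.8, 0.5]
grip_width: 0.0108
```

```bash
python3 go.py 0.486 -0.068 0.0834; python3 -c "
from h import *
snap('wrist','w5');snap('side','s5')
crop('s5',330,165,380,215,12,'c10');crop('w5',220,150,420,330,4,'c11')"; python3 go.py
```

```text
t 6.25 p [ 0.4879 -0.0682  0.0837] q [-0.1409  0.3527  2.0362 -0.0023  0.7492  0.8528] F [-0.8128  0.761   0.4682] M [0.2392 0.079  1.7777] w 0.010836686527282422
yaw of tool y -56.83124321471737 tilt [ 0.0032 -0.0021 -1.    ]
delta tool [-0.0015 -0.0012  0.0003]
t 6.35 p [ 0.4879 -0.0682  0.0836] q [-0.1409  0.3528  2.0363 -0.002   0.7491  0.8503] F [0.0225 0.4662 2.5309] M [0.0198 0.0627 1.7682] w 0.010948783988174669
yaw of tool y -56.70492215134191 tilt [ 0.0033 -0.0019 -1.    ]
```

View pics/c10.png

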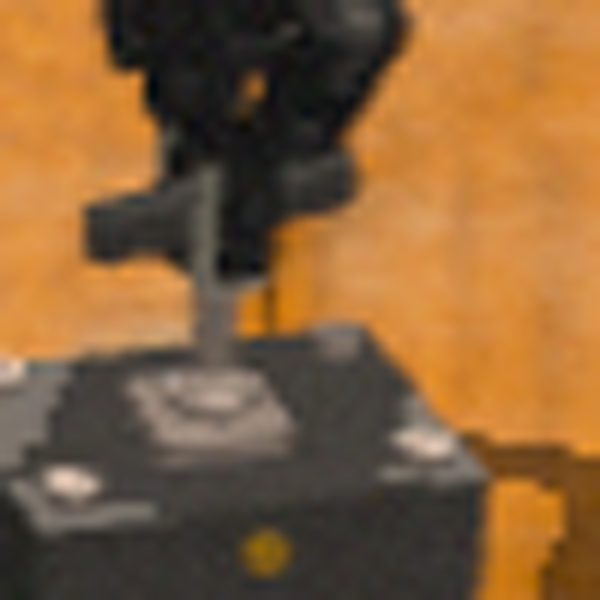

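View pics/c11.png

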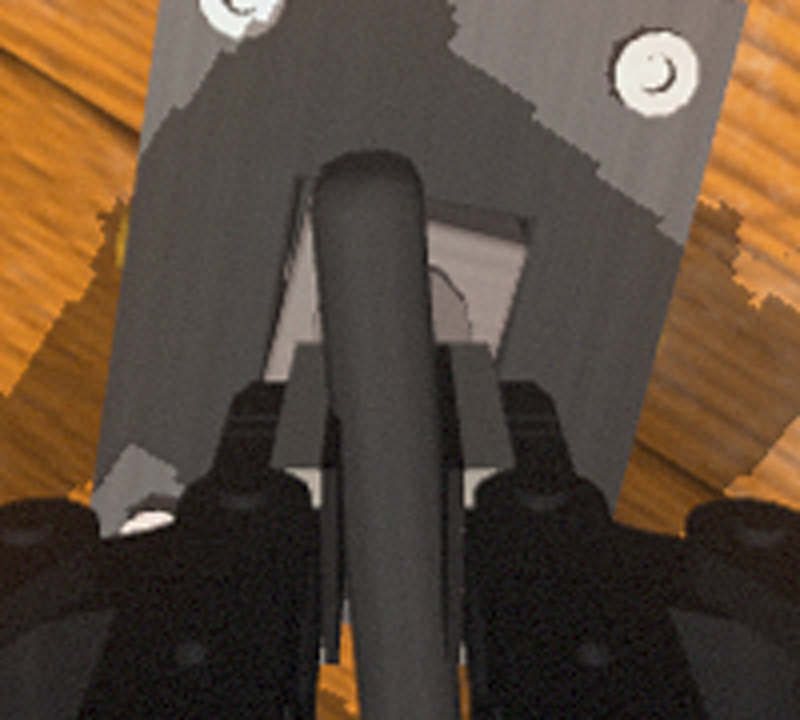

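The puller has hit its stop: Mz rose to about 1.8 N m and the bar now sits a few degrees askew in the pads. I'll unwind that strain before pulling, so the insert doesn't bind in the pocket.

Emit:
step_arm(angular=[[0, 0, -2.5], [0, 0, 0]], offset=[[0, 0, 0], [0, 0, 0]], claw=[-1, -1])

```text
t: 6.55
position: [0.4879, -0.0681, 0.0836]
tool_rot: [[0.807, 0.591, 0.003], [0.591, -0.807, -0.002], [0.001, 0.004, -1.0]]
ft_force: [0.1, -0.7, 0.3]
grip_width: 0.0107
```

```bash
python3 go.py
```

```text
t 6.55 p [ 0.4879 -0.0681  0.0836] q [-0.1406  0.3527  2.0364 -0.0024  0.7489  0.7995] F [ 0.1266 -0.6748  0.3141] M [-0.0722 -0.0652  0.9877] w 0.010661775038906831
yaw of tool y -53.767883214624234 tilt [ 0.0034 -0.0021 -1.    ]
```

Emit:
step_arm(angular=[[0, 0, -2.5], [0, 0, 0]], offset=[[0, 0, 0], [0, 0, 0]], claw=[-1, -1])

```text
t: 6.75
position: [0.488, -0.068, 0.0836]
tool_rot: [[0.78, 0.625, 0.004], [0.625, -0.78, -0.001], [0.002, 0.003, -1.0]]
ft_force: [-0.3, -0.6, -0.1]
grip_width: 0.0109
```

```bash
python3 go.py
```

```text
t 6.75 p [ 0.488  -0.068   0.0836] q [-0.141   0.3528  2.0364 -0.0012  0.7485  0.7553] F [-0.282  -0.6123 -0.0913] M [-0.1276 -0.0183  0.0208] w 0.010914125635824615
yaw of tool y -51.30105911135564 tilt [ 0.0038 -0.0014 -1.    ]
```

Emit:
step_arm(angular=[[0, 0, 0], [0, 0, 0], [0, 0, 0], [0, 0, 0]], offset=[[0, 0, -0.003], [0, 0, -0.004], [0, 0, -0.004], [0, 0, -0.004]], claw=[-1, -1, -1, -1])

```text
t: 7.15
position: [0.4873, -0.068, 0.0972]
tool_rot: [[0.784, 0.621, 0.002], [0.621, -0.784, -0.001], [0.001, 0.002, -1.0]]
ft_force: [2.6, -1.2, -5.7]
grip_width: 0.0107
```

```bash
python3 go.py .4875 -.068 .0986
```

```text
t 7.15 p [ 0.4873 -0.068   0.0972] q [-0.1416  0.3297  2.0288 -0.0003  0.7807  0.7591] F [ 2.6333 -1.2461 -5.7487] M [-0.0895 -0.6986  0.0312] w 0.010742232894780095
yaw of tool y -51.60099010242348 tilt [ 0.0023 -0.0005 -1.    ]
delta tool [ 0.0002  0.0001 -0.0014]
```

Rising smoothly with low force. I'll continue straight up until the foot clears the holder.

Emit:
step_arm(angular=[[0, 0, 0], [0, 0, 0], [0, 0, 0], [0, 0, 0], [0, 0, 0], [0, 0, 0]], offset=[[0, 0, -0.004], [0, 0, -0.004], [0, 0, -0.004], [0, 0, -0.004], [0, 0, -0.005], [0, 0, -0.006]], claw=[-1, -1, -1, -1, -1, -1])

```text
t: 7.75
position: [0.4861, -0.0676, 0.1278]
tool_rot: [[0.785, 0.62, 0.001], [0.62, -0.785, 0.0], [0.001, 0.0, -1.0]]
ft_force: [0.2, 0.4, -2.8]
grip_width: 0.011
```

```bash
python3 go.py .4875 -.068 .14;python3 -c "
from h import *
snap('wrist','w6');snap('side','s6')
crop('s6',310,125,390,215,6.5,'c12')"; python3 go.py
```

```text
t 7.75 p [ 0.4861 -0.0676  0.1278] q [-0.1415  0.2801  2.0093  0.0005  0.8516  0.76  ] F [ 0.1634  0.4177 -2.8274] M [0.003  0.0257 0.0691] w 0.010983249391281593
yaw of tool y -51.67679132022781 tilt [ 0.0006  0.0003 -1.    ]
delta tool [ 0.0008  0.0012 -0.0122]
t 7.85 p [ 0.4869 -0.0677  0.1284] q [-0.1415  0.2795  2.0086  0.0005  0.851   0.76  ] F [-0.4769 -0.2913 -2.6331] M [ 0.0137 -0.0547 -0.0021] w 0.0108572690091551
yaw of tool y -51.672225659147124 tilt [ 0.0025 -0.     -1.    ]
```

View pics/c12.png

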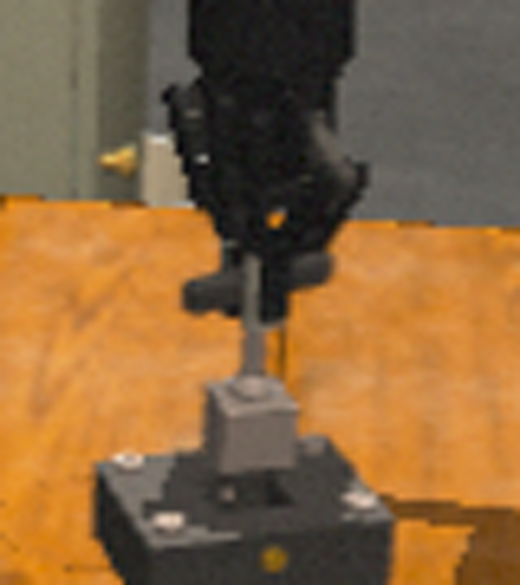

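View pics/w6.png

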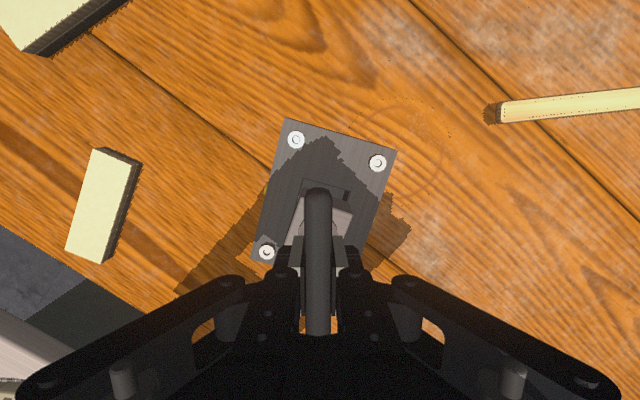

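Emit:
step_arm(angular=[[0, 0, 0], [0, 0, 0], [0, 0, 0], [0, 0, 0], [0, 0, 0], [0, 0, 0], [0, 0, 0], [0, 0, 0], [0, 0, 0], [0, 0, 0], [0, 0, 0]], offset=[[0, 0, -0.01], [0, 0, -0.01], [0.015, -0.015, 0], [0.02, -0.02, 0], [0.022, -0.022, 0], [0.022, -0.022, 0], [0.022, -0.022, 0], [0.022, -0.022, 0], [0.022, -0.022, 0], [0.015, -0.015, 0], [0.005, -0.005, 0]], claw=[-1, -1, -1, -1, -1, -1, -1, -1, -1, -1, -1])

```text
t: 8.95
position: [0.5169, 0.172, 0.1571]
tool_rot: [[0.787, 0.617, 0.008], [0.617, -0.787, 0.001], [0.006, 0.004, -1.0]]
ft_force: [0.7, -0.4, -3.3]
grip_width: 0.0112
```

Emit:
step_arm(angular=[[0, 0, 6], [0, 0, 6], [0, 0, 6], [0, 0, 6], [0, 0, 6], [0, 0, 6], [0, 0, 6], [0, 0, 2], [0, 0, 0]], offset=[[0, 0, 0], [0, 0, 0], [0, 0, 0], [0, 0, 0], [0, 0, 0], [0, 0, 0], [0, 0, 0], [0, 0, 0], [0, 0, 0]], claw=[-1, -1, -1, -1, -1, -1, -1, -1, -1])

```text
t: 9.85
position: [0.5163, 0.1687, 0.1611]
tool_rot: [[0.991, -0.133, 0.007], [-0.133, -0.991, -0.001], [0.007, 0.001, -1.0]]
ft_force: [0.4, 0.7, -3.4]
grip_width: 0.0107
```

```bash
python3 go.py .5155 .1743 .14;python3 -c "
from h import *
snap('wrist','w7');snap('side','s7');snap('top','t7')
crop('s7',280,125,420,265,5,'c13');crop('t7',265,170,335,250,7.5,'c14')"; python3 go.py
```

```text
t 9.85 p [0.5163 0.1687 0.1611] q [ 0.3153  0.3046  1.8791 -0.0044  0.9517  2.022 ] F [ 0.4119  0.6877 -3.4037] M [-0.0059  0.0428 -0.0087] w 0.010703972441606667
yaw of tool y -97.64223349386408 tilt [ 0.007  -0.0015 -1.    ]
delta tool [-0.0017 -0.0054  0.021 ]
t 10.0 p [0.5164 0.169  0.1609] q [ 0.3158  0.3049  1.879  -0.0042  0.9512  2.0205] F [ 0.9148 -0.4441 -2.6402] M [-0.0573 -0.0392  0.0312] w 0.010818951794338071
yaw of tool y -97.53246903919353 tilt [ 0.0072 -0.0013 -1.    ]
```

View pics/c13.png

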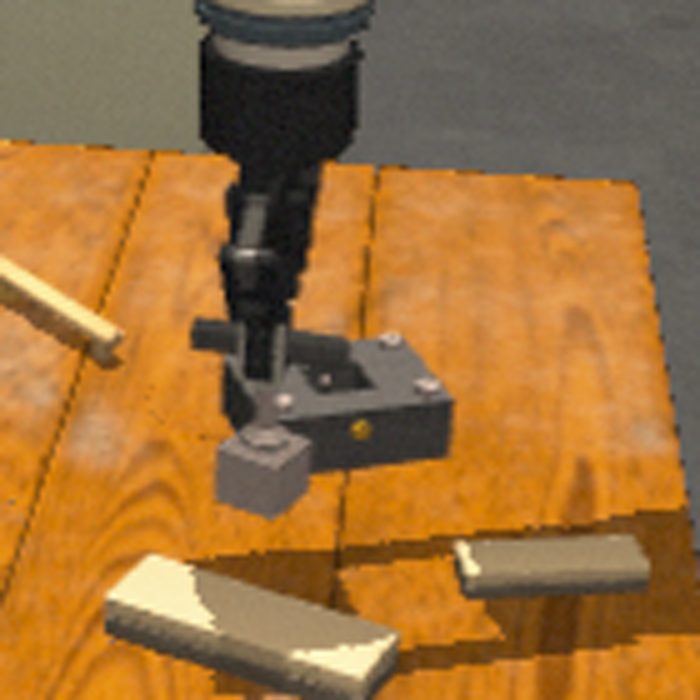

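View pics/w7.png

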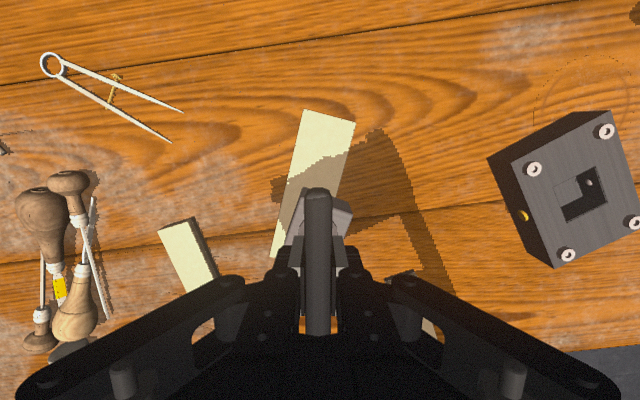

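View pics/c14.png

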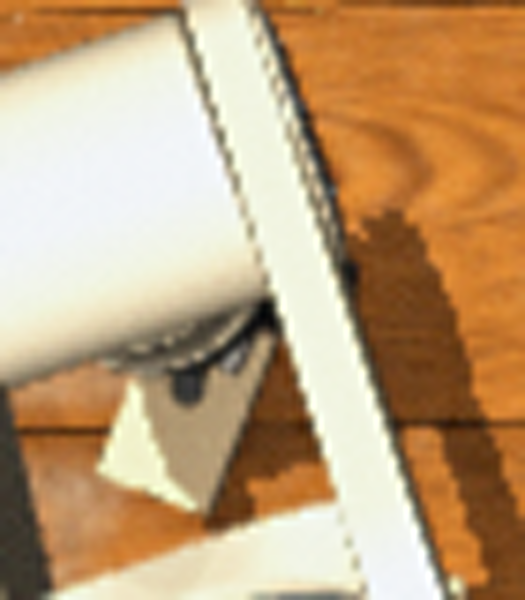

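```bash
python3 - <<'E'
from h import *
np.set_printoptions(precision=4,suppress=True)
d=load('w7'); crop('w7',250,95,390,275,4,'c15')
a,b=ray(d,(304,110),.025),ray(d,(355,122),.025); c=ray(d,(271,252),.025)
print(a,b,c,np.linalg.norm(a-b),'edge',np.degrees(np.arctan2(*(a-b)[1::-1])), 'side',np.degrees(np.arctan2(*(a-c)[1::-1])))
for yaw in (-22,-22.5): 
    u=np.array([np.cos(np.radians(yaw)),np.sin(np.radians(yaw)),0]); print('centre',(a+b)/2-.075*u)
E
```

```text
[0.5947 0.1716 0.025 ] [0.5783 0.1273 0.025 ] [0.4631 0.2247 0.025 ] 0.04719010594480914 edge 69.60365964043307 side -21.969692772210653
centre [0.517  0.1775 0.025 ]
centre [0.5172 0.1781 0.025 ]
```

View pics/c15.png

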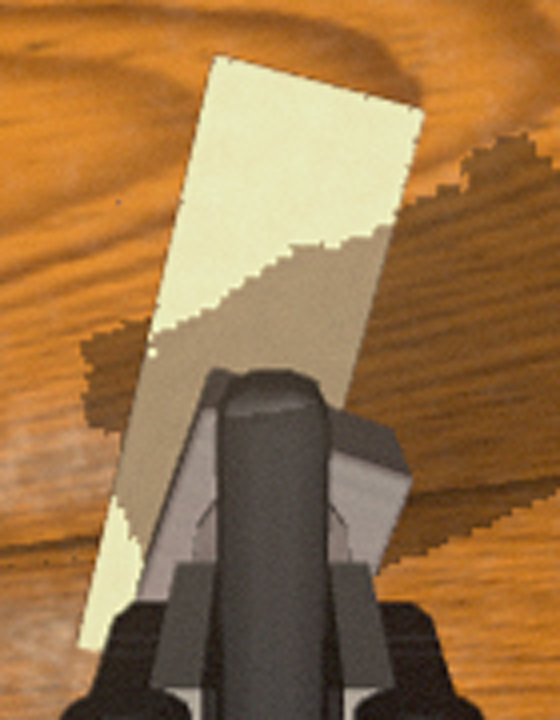

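Emit:
step_arm(angular=[[0, -0.4, -1.5], [0, -0.2, 0], [0, -0.1, 0], [0, 0, 0], [0, 0, 0]], offset=[[-0.0004, -0.0075, 0.01], [0, 0, 0.012], [0, 0, 0.012], [0, 0, 0.006], [0, 0, 0]], claw=[-1, -1, -1, -1, -1])

```text
t: 10.5
position: [0.5164, 0.177, 0.1164]
tool_rot: [[0.995, -0.1, -0.008], [-0.1, -0.995, -0.0], [-0.008, 0.001, -1.0]]
ft_force: [-0.5, -0.1, -4.2]
grip_width: 0.0108
```

```bash
python3 go.py .517 .1765 .0976
```

```text
t 10.5 p [0.5164 0.177  0.1164] q [0.3261 0.3754 1.8961 0.0028 0.8774 1.9955] F [-0.4987 -0.1294 -4.1546] M [ 0.0151  0.0227 -0.0377] w 0.01078082610974182
yaw of tool y -95.75136126026763 tilt [-0.0077 -0.0004 -1.    ]
delta tool [0.0008 0.0004 0.0188]
```

Emit:
step_arm(angular=[[0, 0.3, 0], [0, 0.1, 0], [0, 0, 0], [0, 0, 0]], offset=[[0.0006, 0.0003, 0.006], [0, 0, 0.006], [0, 0, 0.003], [0, 0, 0]], claw=[-1, -1, -1, -1])

```text
t: 10.9
position: [0.5168, 0.1764, 0.0999]
tool_rot: [[0.995, -0.1, -0.0], [-0.1, -0.995, -0.001], [-0.0, 0.001, -1.0]]
ft_force: [-0.4, -0.3, -3.4]
grip_width: 0.0106
```

```bash
python3 go.py .517 .1765 .0946;python3 -c "
from h import *
snap('wrist','w8');snap('side','s8')
crop('s8',290,165,380,275,6,'c16');crop('w8',220,95,420,275,4,'c17')"; python3 go.py
```

```text
t 10.9 p [0.5168 0.1764 0.0999] q [ 0.3269  0.3968  1.9105 -0.0015  0.8351  1.9991] F [-0.3955 -0.3335 -3.3951] M [-0.0356 -0.0201 -0.0192] w 0.010576065713372274
yaw of tool y -95.75145604850519 tilt [-0.0005 -0.0013 -1.    ]
delta tool [ 0.0001 -0.0001  0.0053]
t 11.0 p [0.5171 0.1765 0.1004] q [ 0.3269  0.3962  1.91   -0.0015  0.8356  1.9991] F [-0.6122 -0.4467 -2.8261] M [-0.0355  0.0195 -0.0066] w 0.01084829690232847
yaw of tool y -95.75325650995069 tilt [ 0.0001 -0.0012 -1.    ]
```

View pics/c16.png

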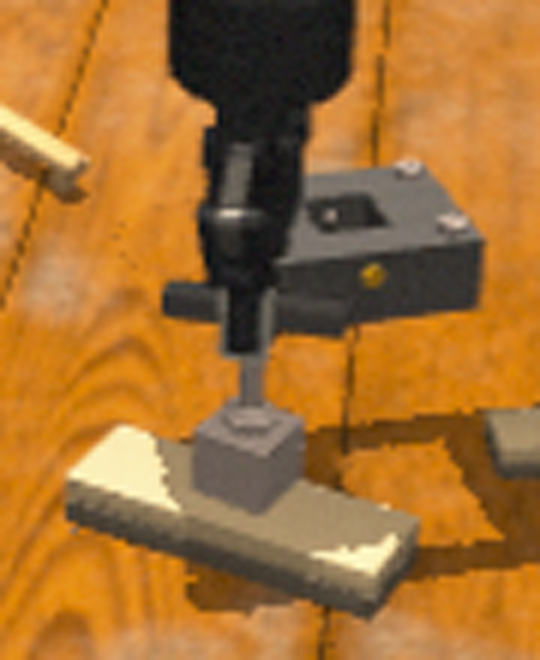

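View pics/c17.png

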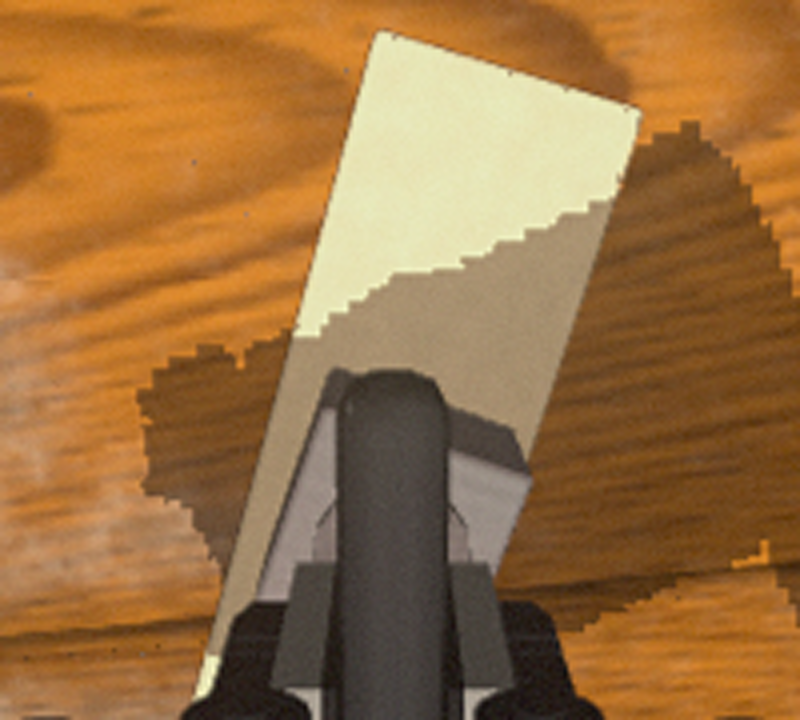

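```bash
python3 - <<'E'
from h import *
np.set_printoptions(precision=4,suppress=True)
d=load('w8'); f=lambda p:np.array([(p[0]+.5)/4-.5+220,(p[1]+.5)/4-.5+95])
a,b=ray(d,f((377,30)),.025),ray(d,f((640,108)),.025); l=ray(d,f((293,338)),.025); rr=ray(d,f((528,470)),.025)
print(a,b,np.linalg.norm(a-b)); 
dirn=a-l; yaw=np.degrees(np.arctan2(dirn[1],dirn[0])); print('yaw L',yaw,'yaw edge',np.degrees(np.arctan2(*(a-b)[1::-1]))-90)
y=np.radians(-22); u=np.array([np.cos(y),np.sin(y),0]); v=np.array([-np.sin(y),np.cos(y),0])
mid=(a+b)/2; print('centre',mid-.075*u)
p=d['obs']['position']
print('tcp rel stone along/across', u@(p-(mid-.075*u)), v@(p-(mid-.075*u)))
zf=p[2]-.0696
c1,c2=ray(d,f((335,369)),zf),ray(d,f((516,432)),zf)
print('foot far corners',c1,c2,np.linalg.norm(c1-c2),'across',v@(c1-mid),v@(c2-mid),'edge yaw',np.degrees(np.arctan2(*(c1-c2)[1::-1]))-90)
# side
s=load('s8')
for n,yw in(('pred',-22),):
    C=[p+np.array([0,0,zf-p[2]])+.018*(i*u+j*v) for i,j in((1,1),(1,-1),(-1,-1),(-1,1))]
    print('side px in crop',[(proj(s,c)-[290,165])*6 for c in C]); print('wrist px crop',[(proj(d,c)-[220,95])*4 for c in C])
st=mid-.075*u
C=[st+i*.075*u+j*.025*v for i,j in((1,1),(1,-1),(-1,-1),(-1,1))]
print('stone side',[(proj(s,c)-[290,165])*6 for c in C])
E
```

```text
[0.5962 0.1721 0.025 ] [0.5785 0.1273 0.025 ] 0.048083109511100425
yaw L -21.989171507761853 yaw edge -21.53400775563658
centre [0.5178 0.1778 0.025 ]
tcp rel stone along/across -0.0003704835471331794 -0.0016173877350544824
foot far corners [0.5384 0.1857 0.0303] [0.5232 0.1539 0.0303] 0.035297474954520645 across 0.015081392472165727 -0.020151060308475917 edge yaw -25.47826962754833
side px in crop [array([185.9408, 489.5902]), array([223.9659, 450.7465]), array([296.8044, 473.2938]), array([260.069 , 513.1706])]
wrist px crop [array([328.8175, 357.6925]), array([517.8066, 411.2694]), array([460.2409, 586.4753]), array([278.119 , 537.1327])]
stone side [array([ 61.6141, 472.4609]), array([117.0921, 420.3565]), array([419.2739, 514.0366]), array([371.2508, 572.1549])]
```

Emit:
step_arm(angular=[[0, 0, -1.5], [0, 0, 0]], offset=[[0.0005, -0.002, 0.0025], [0, 0, 0.0015]], claw=[-1, -1])

```text
t: 11.2
position: [0.5185, 0.1788, 0.0969]
tool_rot: [[0.997, -0.072, 0.002], [-0.072, -0.997, -0.001], [0.002, 0.0, -1.0]]
ft_force: [0.2, 0.6, -3.5]
grip_width: 0.0107
```

```bash
python3 go.py .518 .1782 .0946
```

```text
t 11.2 p [0.5185 0.1788 0.0969] q [ 0.33    0.4033  1.9088 -0.0014  0.8281  1.9737] F [ 0.2157  0.5612 -3.5207] M [ 0.0207 -0.0078  0.0478] w 0.010710872164334946
yaw of tool y -94.12068711362997 tilt [ 0.0016 -0.0006 -1.    ]
delta tool [-0.0005  0.0006  0.0023]
```

Emit:
step_arm(angular=[[0, -0.1, 0], [0, 0, 0]], offset=[[-0.0003, 0.0003, 0.001], [0, 0, 0.0007]], claw=[-1, -1])

```text
t: 11.4
position: [0.5183, 0.1787, 0.0952]
tool_rot: [[0.997, -0.072, 0.0], [-0.072, -0.997, -0.0], [0.0, 0.0, -1.0]]
ft_force: [0.0, 0.0, -3.0]
grip_width: 0.0106
```

```bash
python3 go.py .518 .1782 .0946
```

```text
t 11.4 p [0.5183 0.1787 0.0952] q [ 0.3294  0.4062  1.9093 -0.0004  0.8262  1.9721] F [ 0.0481  0.0236 -2.9514] M [-0.0162 -0.0065 -0.0087] w 0.010648884283917774
yaw of tool y -94.10210526922793 tilt [ 0.     -0.0003 -1.    ]
delta tool [-0.0003  0.0005  0.0006]
```

Emit:
step_arm(angular=[[0, 0, 0], [0, 0, 0]], offset=[[0, 0, 0.0006], [0, 0, 0.0004]], claw=[-1, -1])

```text
t: 11.6
position: [0.5186, 0.1788, 0.0946]
tool_rot: [[0.997, -0.072, 0.0], [-0.072, -0.997, -0.0], [0.0, 0.0, -1.0]]
ft_force: [-2.2, -0.4, 4.6]
grip_width: 0.011
```

```bash
python3 go.py .518 .1782 .0946
```

```text
t 11.6 p [0.5186 0.1788 0.0946] q [ 0.3294  0.4072  1.9094 -0.0004  0.8247  1.9722] F [-2.1614 -0.3571  4.6391] M [-0.1247  0.4119 -0.0001] w 0.010956510264418446
yaw of tool y -94.10994078404165 tilt [ 0.0004 -0.0002 -1.    ]
delta tool [-0.0005  0.0006 -0.    ]
```

Emit:
step_arm(angular=[[0, 0, 0], [0, 0, 0]], offset=[[0, 0, 0], [0, 0, 0]], claw=[-1, -1])

```text
t: 11.8
position: [0.5186, 0.1788, 0.0947]
tool_rot: [[0.997, -0.072, 0.001], [-0.072, -0.997, -0.0], [0.001, -0.0, -1.0]]
ft_force: [0.2, 1.2, -3.9]
grip_width: 0.0108
```

```bash
python3 go.py; python3 -c "
from h import *
snap('side','s9')
crop('s9',290,165,380,275,6,'c18')"; python3 go.py
```

```text
t 11.8 p [0.5186 0.1788 0.0947] q [ 0.3294  0.4069  1.9095 -0.0004  0.8246  1.9723] F [ 0.1631  1.1682 -3.8544] M [-0.0078  0.0206  0.0588] w 0.010847825882797818
yaw of tool y -94.1167841014122 tilt [ 0.0007 -0.     -1.    ]
t 11.85 p [0.5186 0.1788 0.0947] q [ 0.3294  0.407   1.9094 -0.0004  0.8246  1.9722] F [-0.7042  0.2468 -2.2167] M [ 0.037  -0.0332  0.0413] w 0.011195076904248506
yaw of tool y -94.11108028416088 tilt [ 0.0006 -0.0001 -1.    ]
```

View pics/c18.png

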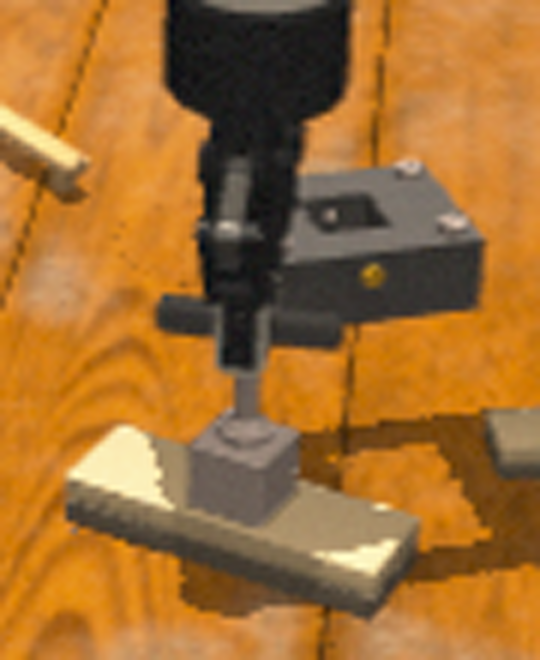

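Emit:
step_arm(angular=[[0, 0, 0], [0, 0, 0], [0, 0, 0], [0, 0, 0], [0, 0, 0]], offset=[[0, 0, 0.0002], [0, 0, 0], [0, 0, 0], [0, 0, 0], [0, 0, 0]], claw=[-1, -0.6, -0.6, -0.3, 0])

```text
t: 12.35
position: [0.5194, 0.179, 0.0951]
tool_rot: [[0.997, -0.072, 0.002], [-0.072, -0.997, 0.0], [0.002, -0.001, -1.0]]
ft_force: [-0.5, -0.3, 0.2]
grip_width: 0.042
```

```bash
python3 go.py
```

```text
t 12.35 p [0.5194 0.179  0.0951] q [ 0.3293  0.4067  1.9087 -0.0004  0.8238  1.9723] F [-0.5424 -0.2651  0.2243] M [-0.0742 -0.056   0.0164] w 0.04197765540677121
yaw of tool y -94.11704470659821 tilt [ 0.0024  0.0005 -1.    ]
```

Released. I'll open fully and go straight up.

Emit:
step_arm(angular=[[0, 0, 0], [0, 0, 0], [0, 0, 0], [0, 0, 0], [0, 0, 0], [0, 0, 0], [0, 0, 0], [0, 0, 0], [0, 0, 0], [0, 0, 0]], offset=[[0, 0, 0], [0, 0, 0], [0, 0, -0.005], [0, 0, -0.01], [0, 0, -0.015], [0, 0, -0.02], [0, 0, -0.03], [0, 0, -0.03], [0, 0, -0.03], [0, 0, 0]], claw=[1, 1, 1, 1, 1, 1, 1, 1, 1, 1])

```text
t: 13.35
position: [0.5189, 0.1789, 0.2451]
tool_rot: [[0.997, -0.072, 0.003], [-0.072, -0.997, 0.001], [0.003, -0.001, -1.0]]
ft_force: [-0.4, 0.6, 0.5]
grip_width: 0.0859
```

```bash
python3 go.py; python3 -c "
from h import *
snap('side','s10');snap('wrist','w10');snap('top','t10')
crop('s10',280,155,380,275,6,'c19');crop('w10',220,95,420,300,3.5,'c20')"
```

```text
t 13.35 p [0.5189 0.1789 0.2451] q [ 0.3294  0.2194  1.7847 -0.0003  1.134   1.9722] F [-0.4018  0.5938  0.494 ] M [0.0073 0.0059 0.0082] w 0.08586534412315404
yaw of tool y -94.11627876024659 tilt [ 0.0034  0.0008 -1.    ]
```

View pics/c19.png

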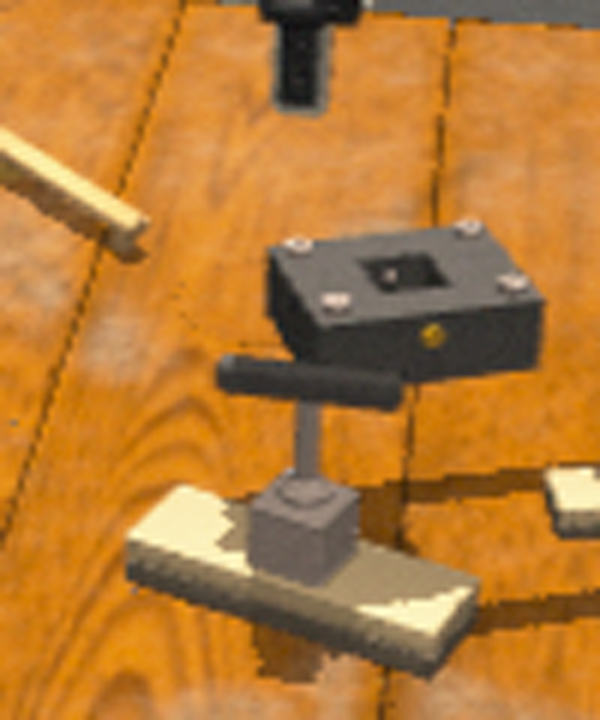

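View pics/c20.png

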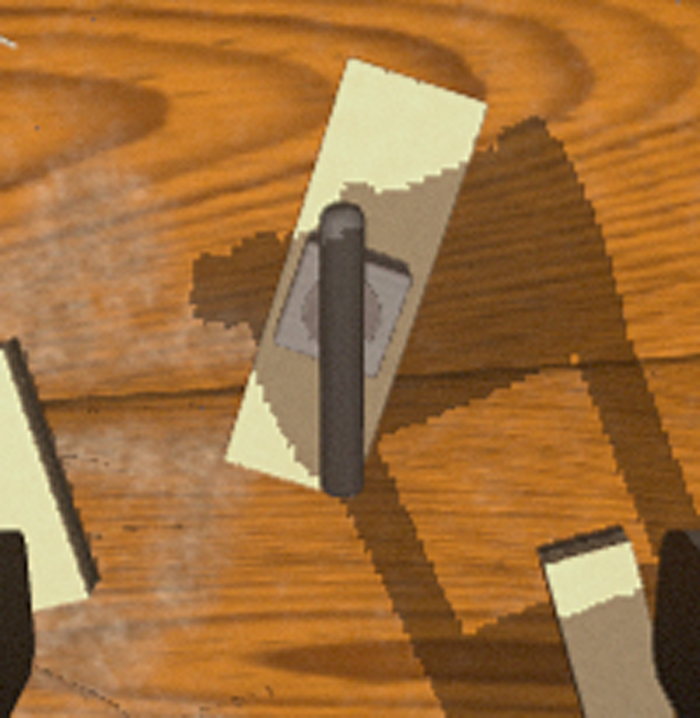

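View pics/s10.png

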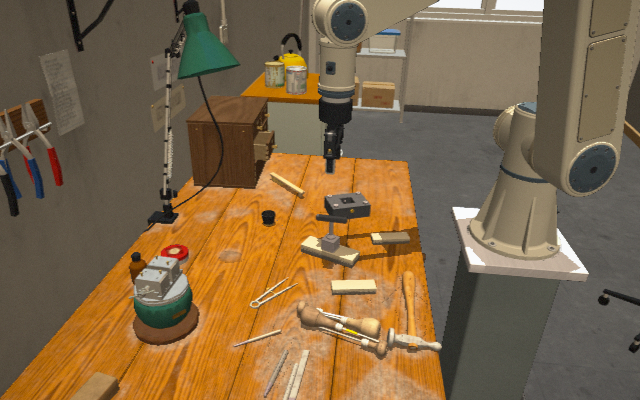

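```bash
python3 -c "
from h import *
a=load('side0')['image'].astype(int);b=load('s10')['image'].astype(int);D=np.abs(a-b).max(2)
for n,(x,y,w,h) in dict(loupe=(258,205,20,25),brush=(265,170,42,28),div=(245,275,55,35)).items(): print(n,(D[y:y+h,x:x+w]>40).mean())
print(r.job_done())"
```

```text
loupe 0.0
brush 0.0
div 0.0
the job is handed in; nothing more can be done
None
```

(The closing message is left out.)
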